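Tip the lug-nut kit box into its bay

TASK

Push the orange tire gauge out of the yellow outline on the rubber mat, then push the standing grey kit box near its top so that it topples onto its back and ends lying flat inside the outline, lid and latch up. Nothing is to be picked up: let the box fall freely rather than holding or lowering it, and keep the gauge and the box on the surface. Leave the ramekin of lug nuts, the black key and the two loose lug nuts where they are.

Things in the scene. Friction and masses are not known exactly. Their poses are not given: they have to be found in the camera images.
- bay (a point): centre of the yellow outline, on top of the black rubber mat; z up. Outline: 206 mm long (this point's x) by 151 mm wide (y), over the outside of its 8 mm lines. The fixed mat is 2 mm thick, 176 mm wide (y), from x = -150 to +120 mm; round it is the flat gridded aluminium deck, 2 mm lower, free of other things to 180 mm either side (y) of this point.
- kit: grey polycarbonate kit box, loose, about 0.45 kg, standing on its end astride the outline's -x line: 150 mm tall (its z), 95 wide (y), 46 thick (x). Origin: centre of the end it stands on. Lid faces its -x; +x points over the outline, the way it must fall, within 0.07 rad of the bay's x. Leant about 0.3 rad it goes over by itself. Lying as wanted, its x points straight down.
- kit_head (a point): point on the box: centre of its top end (150 mm above the foot while it stands). The lid face below it is flat except for the black twist-lock dial: 32 mm across, standing out 9 mm, centred 52 mm above the foot and 22 mm towards the box's -y.
- kit_foot (a point): point on the box: centre of the end it stands on, the same point as the origin of kit
- kit_edge (a point): point on the box: middle of the lower +x edge (23 mm from the foot's centre). Pushed near the top of the lid face, the box tips about this edge with little sliding, and the edge stays on the mat throughout.
- gauge: orange plastic pocket tire gauge, loose, 60 g, flat underneath, lying inside the outline: 101 mm long (its x, nozzle end at +x), 32 mm wide (its y; 22 mm at the nozzle end), 18 mm high (brass nozzle on top to 26 mm). Origin at the centre of its underside. It slides when pushed at the side.
- gauge_nose (a point): nozzle end of the gauge, at its underside, 50 mm along +x from its origin
- gauge_tail (a point): other end of the gauge, at its underside, 50 mm along -x from its origin
- ramekin: clear glass ramekin, 86 mm across, 42 mm high, holding four chrome lug nuts; origin at the centre of its underside. Leave alone.
- key: black steel adapter key standing on the deck, 25 mm across, 56 mm tall; origin at the centre of its underside. Leave alone.
- nut_a: chrome spline lug nut standing on the deck, 21 mm across, 36 mm tall; origin at the centre of its underside. Leave alone.
- nut_b: a second such lug nut standing on the deck. Leave alone.

How it is judged:
By the outcome, as a careful person would: the job done as asked, in the order asked, and still so for the second after the job is handed in, with the robot touching nothing.
It also fails if it takes over 43 s, if anything falls off the work surface, if the arm or the gripper's body presses on something with over 40 N, if the wrist force passes 120 N, or if a joint passes its speed limit or range.

ROBOT

A 6-joint arm with a two-finger parallel gripper is mounted at the origin on the work surface. World frame = base frame: x ahead of the robot, y to its left, z up, the work surface at z = 0. Lengths are in mm, angles in rad, forces in N, time in s.
With the tool pointing down it reaches from about 350 to 800 mm from the base axis. Payload 7.3 kg.
Tool frame: the origin (TCP) lies at the very end of the fingers, on their centre line; the grasp point (between the pads) lies 19 mm behind it; z points along the fingers, y is the line along which they close (so a half turn about z gives the same grasp; the last joint's range is limited). The gripper opens to 85 mm and grips with 20 to 120 N. Pads are 22 mm wide; open, the fingers measure 114 mm over their backs; the gripper's body (76 mm by 85 mm) begins 54 mm behind the grasp point. The pads swing forward as they close: fully open they stand 13 mm farther back than shut.
Start: joints at [1.081, 0.342, 1.524, -0, 1.275, -0.146], TCP at [176.946, 494.302, 231.322] pointing down, gripper open.
Joint ranges: [-2.53, 2.53], [-0.77, 2.02], [0.04, 2.7], [-1, 4.14], [0.28, 2.66], [-3.11, 3.11]. Speed limits (rad/s): [2.57, 2.57, 3.14, 3.14, 3.14, 3.14].

INTERFACE

Orientations are given as a 3x3 rotation matrix whose columns are the frame's x, y, z axes.
In Python, from cell import get_obs, grab_frame, camera_info, job_done, recognise, place_of gives the robot as it stands.
- The arm moves only by the shell command python3 -m inch 'ROWS' [OPENING] [FORCE]. ROWS is JSON, a list of rows, each a list of 4 numbers: the shift along the tool's x, y, z in m, then the turn about the tool's z in rad. In form: [[tx, ty, tz, twist], ...]. A call has 1 to 20 rows; each row is the pose to reach, as a shift and turn from the pose commanded when the call began, along the tool's axes at that moment; what a row does not reach only later rows make up. A row lasts 1/12 s, in which the tool goes at most 41.7 mm and 7.16 degrees, less where a joint would pass 70% of its speed; a pose out of reach is approached as far as the arm can. A call with a gripper value outside its range is refused whole. OPENING is the opening, from 0 (shut) to 1 (fully open), set as the call begins (- or left out, the last holds). The fingers move at their own pace and stop on an object; FORCE is the grip in N (left out, the last holds). Time passes only in rows, so rows that repeat a pose let the fingers close. It gives the time, the measured TCP pose, the force, the opening and the grip force at its end, in the units of the state.
- get_obs(): the state, without advancing time (a new reading comes with each control period).
- grab_frame(name): name is "scene" or "top" or "wrist"; returns the picture (420x560x3 uint8, red, green, blue); there is no depth.
- camera_info(name): a dict with "K" (3x3 intrinsics, pixels), "extrinsics" (4x4, takes a point from camera to world coordinates); the wrist camera has in their place "tool_from_camera" (4x4, takes a point from camera to tool coordinates, whose origin is the TCP and whose axes are the flange's). Camera axes: x right, y down, z forward; pixel columns grow to the right and rows downward; lengths in mm; the calibration is good to about 2 mm. A picture is of the moment at which its call begins: read the wrist's pose just before it. camera_info takes no time and is no camera call.
- job_done(): hands the job in; it is judged then, once.
Trained networks look in the newest picture that a camera, given by its name, has taken for a name from the list of things; names that differ only in an ending like _2 or _b are one class to them, and where a whole thing is asked for, a point or a joint stands for the part that bears it (a point fixed in the world has none). Each returns a list of dicts, best first, with "score" (0 to 1); they miss things now and then, are a little off and sometimes report something else, mostly with a low value. They report only what shows in the picture. A call takes as long as a camera call.
- recognise(camera, label): "rect" ([left, top, right, bottom] in pixels, round what is visible of it).
- place_of(camera, label): "at" ([column, row] in pixels: a listed point, or the origin of a listed thing).
The state is a dict: "clock": time; "joint_positions": joint angles; "joint_vel": joint speeds; "joint_efforts": joint torques, N m; "position": TCP position; "orientation": TCP orientation; "contact_force": force on the tool from outside, world axes, zero at the start; "ft_torque": the same for the moment, N m; "opening": opening from 0.0 (shut) to 1.0 (fully open); "gripper_force": force on a finger pad.
Only numpy, scipy, OpenCV 4.12 (cv2) and the standard library are available. Lean on these libraries where they do the work, as an engineer would, in place of code of your own. Each camera call takes 0.05 s, during which the arm holds its last target. There are 200 camera calls.

## Working session

There is one attempt and no reset: what is moved stays moved. The work goes in short steps, Python scripts to look and compute and a shell command to move; the robot and the scene stay as the last step left them, time stands still between calls to the robot, and variables do not carry over. Pictures are saved under pics/ and viewed, at most 10 in all, crops included, and the job is handed in when it is done.

```bash
mkdir -p pics; ls
cat > h.py <<'E'
import numpy as np, cv2
from cell import *
def px2w(cam,uv,z):
    c=camera_info(cam);K=np.array(c["K"]);E=np.array(c["extrinsics"])
    d=E[:3,:3]@np.linalg.solve(K,[uv[0],uv[1],1.]);o=E[:3,3]
    return o+d*(z-o[2])/d[2]
def w2px(cam,p):
    c=camera_info(cam);K=np.array(c["K"]);E=np.array(c["extrinsics"])
    q=K@(E[:3,:3].T@(np.array(p)-E[:3,3]));return q[:2]/q[2]
def snap(cam,name):
    f=grab_frame(cam);cv2.imwrite(f"pics/{name}.png",f[:,:,::-1]);return f
E
python3 - <<'E'
from h import *
np.set_printoptions(precision=1,suppress=True)
o=get_obs();print(o["clock"],o["position"],np.array(o["orientation"]).round(3).tolist())
Z=dict(bay=2,kit_head=152,kit_foot=2,kit_edge=2,gauge=2,gauge_nose=2,gauge_tail=2,ramekin=0,key=0,nut_a=0)
for cam in("top","scene"):
    snap(cam,cam+"0")
    print(cam,np.array(camera_info(cam)["extrinsics"])[:3,3])
    for l,z in Z.items():
        for r in place_of(cam,l)[:3]: print(l,round(r["score"],2),np.array(r["at"]),px2w(cam,r["at"],z))
print(get_obs()["clock"])
E
```

```text
pics
0.0 [176.8 493.9 230.6] [[-0.941, 0.337, -0.001], [0.337, 0.941, -0.001], [0.0, -0.002, -1.0]]
top [ 432.6  -12.3 1069.1]
bay 0.68 [258.  217.2] [623.9  47.5   2. ]
bay 0.17 [244.1 262.6] [514.1  82.2   2. ]
kit_head 0.68 [233.3 253.7] [521.5  91.1 152. ]
kit_foot 0.59 [329.6 284.6] [ 457.3 -120.6    2. ]
kit_foot 0.55 [239.6 263.3] [512.7  93.    2. ]
kit_edge 0.69 [260.6 219.4] [618.3  41.3   2. ]
kit_edge 0.48 [181.3 159.8] [774.5 238.    2. ]
gauge 0.83 [260.4 201.6] [662.7  41.2   2. ]
gauge_nose 0.67 [264.7 179.5] [718.7  29.8   2. ]
gauge_tail 0.7 [258.  218.7] [620.1  47.6   2. ]
ramekin 0.66 [364.7 240.8] [ 560.  -210.4    0. ]
key 0.67 [179. 161.] [772.1 244.1   0. ]
nut_a 0.56 [173.5 200. ] [672.2 255.5   0. ]
nut_a 0.41 [329.4 285.5] [ 455.2 -120.2    0. ]
scene [1028.2  625.3  741.6]
bay 0.66 [276.3 271.1] [603.3  29.8   2. ]
kit_head 0.58 [334.4 203. ] [503.3  69.9 152. ]
kit_foot 0.66 [327.3 268.9] [517.6  82.3   2. ]
gauge 0.79 [249.9 284.1] [664.3  29.2   2. ]
gauge_nose 0.58 [223.6 292.5] [716.1  18.9   2. ]
gauge_tail 0.68 [277.1 276.4] [610.2  42.3   2. ]
ramekin 0.89 [232.5 198.3] [ 549.9 -221.1    0. ]
ramekin 0.64 [326.5 365.8] [659.5 252.2   0. ]
key 0.95 [260.8 393.5] [775.7 232.2   0. ]
nut_a 0.56 [322.9 365.5] [664.  248.4   0. ]
nut_a 0.51 [291.4 202.3] [ 447.2 -131.5    0. ]
1.1
```

View pics/top0.png

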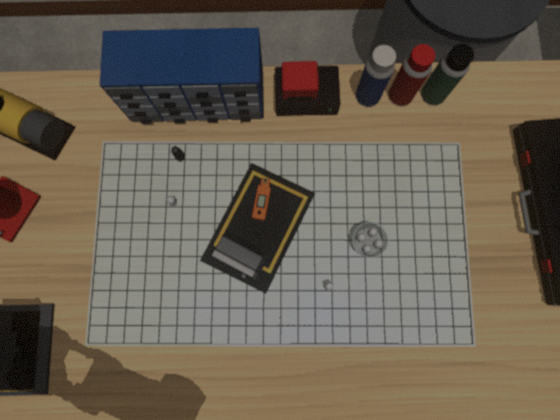

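View pics/scene0.png

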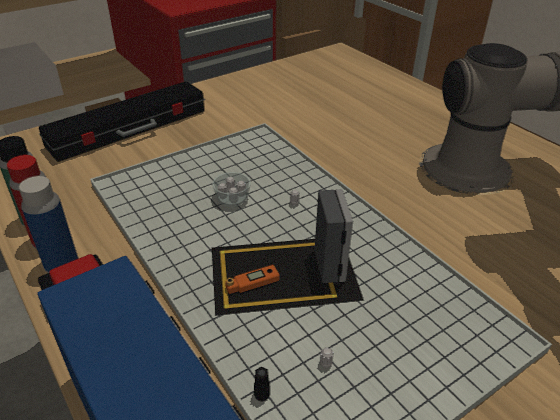

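The top view shows the mat turned, with its corners at about (254,165), (314,196), (265,290) and (203,258). The gauge is near (261,201) and the box at the lower end near (238,258). In the scene view the box stands at (333,235) and the gauge lies at (250,278). The two cameras disagree by about 11 mm, so I'll fit the outline in both to get the mat's pose and height.

```bash
cat > fit.py <<'E'
from h import *
from scipy.optimize import least_squares
np.set_printoptions(precision=1,suppress=True)
P={}
for cam,r in(("top",(200,160,320,295)),("scene",(205,235,365,312))):
    hsv=cv2.cvtColor(cv2.imread(f"pics/{cam}0.png"),cv2.COLOR_BGR2HSV)
    m=cv2.inRange(hsv,(19,110,60),(32,255,255));k=np.zeros_like(m);k[r[1]:r[3],r[0]:r[2]]=255
    v,u=np.nonzero(m&k);P[cam]=np.c_[u,v]+0.0
    print(cam,len(u))
def resid(p,cams):
    x,y,z,a=p;out=[]
    for c in cams:
        w=np.array([px2w(c,q,z)[:2] for q in P[c]])-[x,y]
        b=w@np.array([[np.cos(a),-np.sin(a)],[np.sin(a),np.cos(a)]])
        d=np.abs(b)-[99,71.5]
        sd=np.where((d>0).any(1),np.hypot(*np.maximum(d,0).T),-d.max(1)*-1)
        out.append(sd)
    return np.concatenate(out)
for cams in(("top","scene"),("top",),("scene",)):
    f=lambda p:resid(p if len(p)==4 else [p[0],p[1],ZZ,p[2]],cams)
    if len(cams)==2:
        s=least_squares(f,[620,45,8,-0.4],loss="soft_l1",f_scale=3,x_scale=[1,1,1,.01],diff_step=1e-4);ZZ=s.x[2]
    else: s=least_squares(f,[620,45,-0.4],loss="soft_l1",f_scale=3,x_scale=[1,1,.01],diff_step=1e-4)
    print(cams,s.x.round(3),np.median(abs(f(s.x))))
    if len(cams)==2:best=s.x
x,y,z,a=best;R=np.array([[np.cos(a),-np.sin(a)],[np.sin(a),np.cos(a)]])
out=[]
for cam,(l,t,rr,bb) in(("top",(190,155,330,300)),("scene",(195,180,375,320))):
    im=cv2.imread(f"pics/{cam}0.png");S=3 if cam=="top" else 2
    S=2.8;im=cv2.resize(im[t:bb,l:rr],None,fx=S,fy=S,interpolation=cv2.INTER_CUBIC)
    def poly(pts,zz,c):
        q=[(w2px(cam,[*(R@np.array(p)+[x,y]),zz])+.5-[l,t])*S for p in pts]
        cv2.polylines(im,[np.int32(q)],True,c,1)
    poly([(103,75.5),(103,-75.5),(-103,-75.5),(-103,75.5)],z,(255,255,0))
    poly([(120,88),(120,-88),(-150,-88),(-150,88)],z,(0,0,255))
    out.append(cv2.copyMakeBorder(im,0,420-im.shape[0],0,0,cv2.BORDER_CONSTANT))
o=np.hstack(out);o=cv2.resize(o,None,fx=min(1,800/o.shape[1]),fy=min(1,800/o.shape[1]));cv2.imwrite("pics/fit.png",o)
E
python3 fit.py
```

```text
top 1084
scene 1083Traceback (most recent call last):
  File "fit.py", line 22, in <module>
    s=least_squares(f,[620,45,8,-0.4],loss="soft_l1",f_scale=3,x_scale=[1,1,1,.01],diff_step=1e-4);ZZ=s.x[2]
    return func(*args, **kwargs)
    vector_fun = VectorFunction(
        fun_wrapped,
    ...<6 lines>...
        workers=workers
    )
    self.J, dct = approx_derivative(
                  ~~~~~~~~~~~~~~~~~^
        self.fun_wrapped, self.x, f0=self.f, **finite_diff_options
        ^^^^^^^^^^^^^^^^^^^^^^^^^^^^^^^^^^^^^^^^^^^^^^^^^^^^^^^^^^
    )
    ^
    J, _nfev = _dense_difference(fun_wrapped, x0, f0, h,
               ~~~~~~~~~~~~~~~~~^^^^^^^^^^^^^^^^^^^^^^^^
                             use_one_sided, method,
                             ^^^^^^^^^^^^^^^^^^^^^^
                             mf)
                             ^^^
    df = [f_eval - f0 for f_eval in f_evals]
                                    ^^^^^^^
    f = np.atleast_1d(self.fun(x, *self.args, **self.kwargs))
                      ~~~~~~~~^^^^^^^^^^^^^^^^^^^^^^^^^^^^^^
    return np.atleast_1d(self.fun(x))
                         ~~~~~~~~^^^
    return self.f(x, *self.args, **self.kwargs)
           ~~~~~~^^^^^^^^^^^^^^^^^^^^^^^^^^^^^^
  File "fit.py", line 20, in <lambda>
    f=lambda p:resid(p if len(p)==4 else [p[0],p[1],ZZ,p[2]],cams)
               ~~~~~^^^^^^^^^^^^^^^^^^^^^^^^^^^^^^^^^^^^^^^^^^^^^^
  File "fit.py", line 13, in resid
    w=np.array([px2w(c,q,z)[:2] for q in P[c]])-[x,y]
                ~~~~^^^^^^^
  File "h.py", line 4, in px2w
    c=camera_info(cam);K=np.array(c["K"]);E=np.array(c["extrinsics"])
ValueError: time passes only in moves, steps and waits
```

```bash
sed -i 's/^from cell import \*/from cell import *\nimport functools, cell\ncamera_info=functools.lru_cache(None)(cell.camera_info)/' h.py; python3 fit.py
```

```text
top 1084
scene 1083
('top', 'scene') [613.8  40.6  13.3  -0.5] 2.6534359523898132
('top',) [614.4  40.1  -0.5] 3.1168039352902923
('scene',) [613.4  40.9  -0.5] 2.4130150667470076
```

View pics/fit.png

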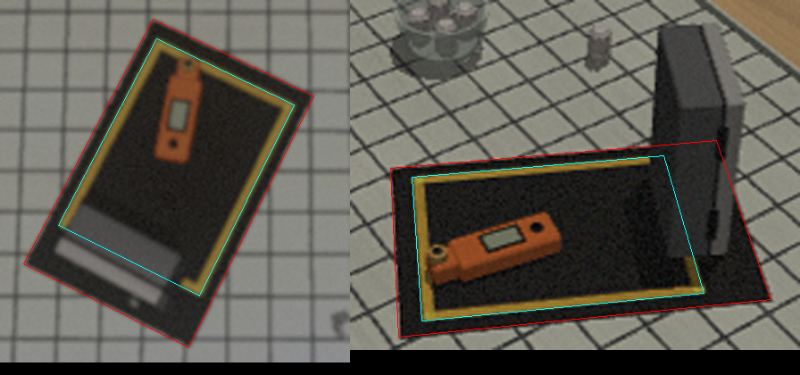

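The overlay matches in both views: the outline and mat edges coincide, and the mat top is at z≈13.3, so the deck is at about 11.3. The gauge lies near the outline's +y side, nose to +x, and the box stands on the -x line. I'll push the gauge out over the +y side with two parted fingers, starting by moving high to its -y side.

```bash
python3 -m inch '[[-0.61,-0.315,0,1.41],[-0.61,-0.315,0,1.41],[-0.61,-0.315,0,1.41],[-0.61,-0.315,0,1.41],[-0.61,-0.315,0,1.41],[-0.61,-0.315,0,1.41],[-0.61,-0.315,0,1.41],[-0.61,-0.315,0,1.41],[-0.61,-0.315,0,1.41],[-0.61,-0.315,0,1.41],[-0.61,-0.315,0,1.41],[-0.61,-0.315,0,1.41],[-0.61,-0.315,0,1.41],[-0.61,-0.315,0,1.41],[-0.61,-0.315,0,1.41],[-0.61,-0.315,0,1.41],[-0.61,-0.315,0,1.41],[-0.61,-0.315,0,1.41],[-0.61,-0.315,0,1.41],[-0.61,-0.315,0,1.41]]' 0.45 20
cat > m.py <<'E'
from h import *
np.set_printoptions(precision=1,suppress=True)
import sys
o=get_obs();snap("wrist",sys.argv[1])
T=np.eye(4);T[:3,:3]=o["orientation"];T[:3,3]=o["position"]
c=cell.camera_info("wrist");E=T@np.array(c["tool_from_camera"]);K=c["K"]
_ci=camera_info
import h
h.camera_info=lambda n:{"K":K,"extrinsics":E} if n=="wrist" else _ci(n)
A=-0.49;B=np.array([613.8,40.6])
Rb=np.array([[np.cos(A),-np.sin(A)],[np.sin(A),np.cos(A)]])
print(o["clock"],o["position"],"tool y ang",np.arctan2(o["orientation"][1][1],o["orientation"][0][1]),o["contact_force"])
for cam in("wrist","top","scene"):
    if cam!="wrist": snap(cam,cam+sys.argv[1])
    for l,z in dict(kit_head=163.3,kit_foot=13.3,kit_edge=13.3,gauge=13.3,gauge_nose=13.3,gauge_tail=13.3).items():
        for r in place_of(cam,l)[:1]:
            w=h.px2w(cam,r["at"],z)[:2]; print(cam,l,round(r["score"],2),np.array(r["at"]),w,"bay",Rb.T@(w-B))
E
python3 m.py w1; python3 - <<'E'
E
sed -i 's/print(cams,s.x.round(3)/print(cams,[round(float(t),3) for t in s.x]/' fit.py; python3 fit.py
```

```text
clock: 2.77
position: [644.5, -7.1, 231.1]
orientation: [[0.182, 0.983, -0.001], [0.983, -0.182, 0.001], [0.0, -0.001, -1.0]]
contact_force: [0.6, 0.6, 0.1]
opening: 0.454
gripper_force: 0.0
2.7667 [644.5  -7.1 231.1] tool y ang -0.18269293176229665 [0.6 0.6 0.1]
wrist kit_head 0.97 [ 17.3 110.5] [514.5  81.4] bay [-106.8  -10.8]
wrist kit_foot 0.82 [124.1 101.6] [513.7  82.6] bay [-108.1  -10.1]
wrist kit_edge 0.74 [149.5 108.1] [535.4  72.6] bay [-84.2  -8.7]
wrist gauge 0.72 [289.9 121.1] [663.   36.8] bay [45.2 19.8]
wrist gauge_nose 0.85 [346.6 120.6] [715.9  27.5] bay [96.3 36.5]
wrist gauge_tail 0.67 [241.7 122.4] [617.8  43.9] bay [2.  4.8]
top gauge_nose 0.65 [268.2 178.3] [718.5  20.7] bay [101.8  31.7]
top gauge_tail 0.94 [259.7 216.3] [624.   42.8] bay [7.9 6.7]
scene kit_head 0.79 [332.2 202.4] [515.5  77. ] bay [-103.9  -14.1]
scene kit_foot 0.86 [330.8 266.3] [515.3  89. ] bay [-109.7   -3.7]
scene kit_edge 0.84 [316.9 265.7] [536.5  72.2] bay [-83.1  -8.5]
scene gauge 0.6 [252.6 282. ] [662.8  36.7] bay [45.  19.6]
scene gauge_nose 0.97 [226.6 292.4] [716.3  31.2] bay [94.8 39.9]
scene gauge_tail 0.61 [250.8 280.3] [663.2  31.1] bay [48.  14.8]
top 1084
scene 1083
('top', 'scene') [613.824, 40.572, 13.307, -0.482] 2.6534359523898132
('top',) [614.427, 40.076, -0.483] 3.1168039352902923
('scene',) [613.396, 40.948, -0.483] 2.4130150667470076
```

View pics/w1.png

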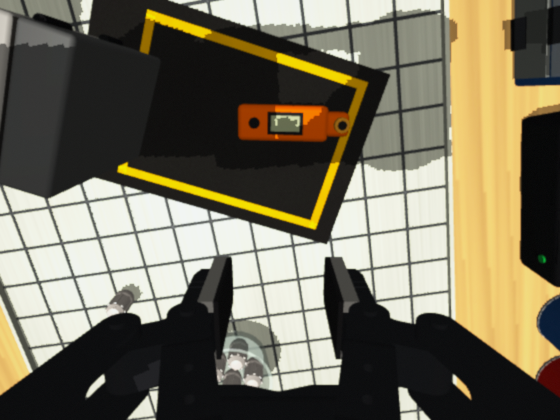

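The wrist view shows the gauge level in the picture at (285,122), with its body from column 238 to 328, aligned with the finger line. The fingers at about columns 215 and 345 straddle its body, and the space below is free. I'll descend beside it.

```bash
python3 -m inch '[[0,0,0.04,0],[0,0,0.08,0],[0,0,0.12,0],[0,0,0.15,0],[0,0,0.18,0],[0,0,0.2,0],[0,0,0.21,0],[0,0,0.214,0],[0,0,0.214,0]]'
python3 -m inch '[[0.008,0,0,0],[0.014,0,0,0],[0.02,0,0,0],[0.028,0,0,0],[0.036,0,0,0],[0.044,0,0,0],[0.052,0,0,0],[0.06,0,0,0],[0.068,0,0,0],[0.076,0,0,0],[0.084,0,0,0],[0.092,0,0,0],[0.1,0,0,0],[0.108,0,0,0],[0.115,0,0,0],[0.121,0,0,0],[0.126,0,0,0],[0.129,0,0,0],[0.13,0,0,0],[0.13,0,0,0]]'
python3 m.py w2
```

```text
clock: 4.57
position: [645.1, -7.9, 17.1]
orientation: [[0.182, 0.983, -0.0], [0.983, -0.182, 0.0], [0.0, -0.0, -1.0]]
contact_force: [-0.1, -0.2, 0.1]
opening: 0.455
gripper_force: 0.0
clock: 6.23
position: [668.7, 120.2, 17.3]
orientation: [[0.182, 0.983, 0.0], [0.983, -0.182, 0.0], [0.0, -0.0, -1.0]]
contact_force: [0.6, 0.2, -0.2]
opening: 0.448
gripper_force: 0.0
6.2333 [668.7 120.2  17.3] tool y ang -0.18277714184783284 [ 0.6  0.2 -0.2]
wrist gauge 0.96 [301.8 210. ] [682.5 144.6] bay [ 11.7 124.1]
wrist gauge_nose 0.72 [426.8 210.9] [733.2 134.8] bay [ 61.  139.3]
wrist gauge_tail 0.76 [187.  209.3] [636.  153.5] bay [-33.6 110. ]
top kit_head 0.66 [232.6 254. ] [519.8  91.2] bay [-106.7    0.5]
scene kit_head 0.75 [332.8 205.3] [520.  84.] bay [-103.2   -5.8]
scene kit_foot 0.56 [327.9 266.4] [520.1  86. ] bay [-104.    -4.1]
scene kit_edge 0.92 [315.7 267.5] [541.5  74.7] bay [-79.9  -3.9]
scene gauge_nose 0.72 [251.4 337.1] [734. 142.] bay [ 58.4 146.1]
scene gauge_tail 0.84 [300.6 315.6] [637.7 152.8] bay [-31.7 110.3]
```

View pics/w2.png

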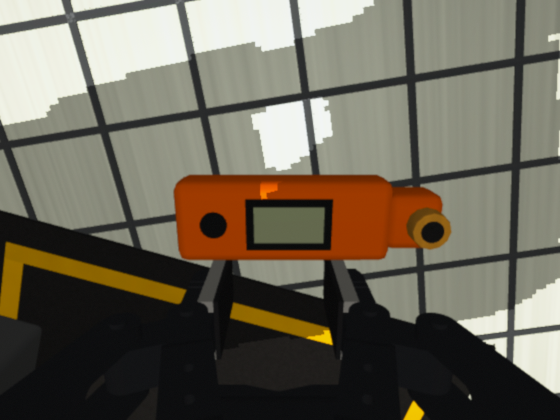

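View pics/scenew2.png

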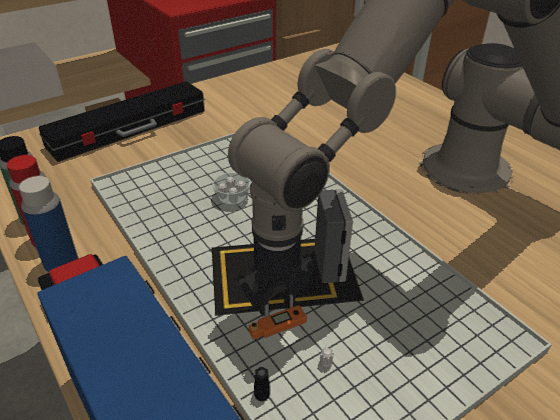

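The gauge is out of the outline: its centre is at bay y≈124 and its tail at 110, lying flat on the deck. The wrist view has it at (285,217), and the scene view shows the box still standing at (333,235). I'll back off, rise, and go over behind the box.

```bash
python3 -m inch '[[-0.012,0,0,0],[-0.025,0,0,0],[-0.025,0,-0.03,0],[-0.025,0,-0.07,0],[-0.025,0,-0.11,0],[-0.025,0,-0.15,0],[-0.025,0,-0.19,0],[-0.025,0,-0.22,0],[-0.025,0,-0.23,0],[-0.025,0,-0.23,0]]'
python3 -m inch '[[-0.019,-0.206,0,1.87],[-0.019,-0.206,0,1.87],[-0.019,-0.206,0,1.87],[-0.019,-0.206,0,1.87],[-0.019,-0.206,0,1.87],[-0.019,-0.206,0,1.87],[-0.019,-0.206,0,1.87],[-0.019,-0.206,0,1.87],[-0.019,-0.206,0,1.87],[-0.019,-0.206,0,1.87],[-0.019,-0.206,0,1.87],[-0.019,-0.206,0,1.87],[-0.019,-0.206,0,1.87],[-0.019,-0.206,0,1.87],[-0.019,-0.206,0,1.87],[-0.019,-0.206,0,1.87],[-0.019,-0.206,0,1.87],[-0.019,-0.206,0,1.87],[-0.019,-0.206,0,1.87]]'
sed -i 's/^A=.*;B/A=-0.482;B/' m.py; python3 m.py w3
```

```text
clock: 8.12
position: [665.3, 94.0, 251.2]
orientation: [[0.183, 0.983, 0.007], [0.983, -0.183, -0.0], [0.001, 0.007, -1.0]]
contact_force: [0.1, 0.3, -0.0]
opening: 0.449
gripper_force: 0.0
clock: 9.7
position: [457.9, 114.0, 246.7]
orientation: [[0.887, -0.462, -0.001], [-0.462, -0.887, -0.0], [-0.001, 0.001, -1.0]]
contact_force: [-0.3, -0.1, 0.4]
opening: 0.45
gripper_force: 0.0
9.7 [457.9 114.  246.7] tool y ang -2.0507851706101783 [-0.3 -0.1  0.4]
wrist kit_head 0.81 [278. 105.] [516.2  81.7] bay [-105.5   -8.8]
wrist gauge_tail 0.87 [153.5  15.8] [633.9 148.7] bay [-32.3 105.1]
top kit_head 0.96 [233. 254.] [519.8  90.4] bay [-106.4    0.6]
top kit_edge 0.6 [218.8 173.2] [734.3 142.2] bay [ 59.7 145.9]
top gauge 0.94 [218.4 191.5] [687.9 143. ] bay [ 18.2 125.1]
top gauge_nose 0.76 [223.8 170.5] [740.9 129.9] bay [ 71.2 138. ]
top gauge_tail 0.73 [211.5 212.1] [637.  159.4] bay [-34.5 116. ]
scene kit_head 0.83 [330.9 204.8] [521.9  81. ] bay [-100.2   -6.8]
scene kit_foot 0.88 [329.1 266.2] [517.9  86.9] bay [-106.5   -3.5]
scene kit_edge 0.61 [312.6 264.9] [542.   65.7] bay [-75.2 -11.1]
scene gauge 0.63 [276.5 323.6] [682.7 142.9] bay [ 13.6 122.6]
scene gauge_nose 0.75 [250.1 337.5] [736.3 141.4] bay [ 61.8 146.1]
scene gauge_tail 0.75 [302.5 313.8] [632.5 151.5] bay [-34.8 106.9]
```

View pics/w3.png

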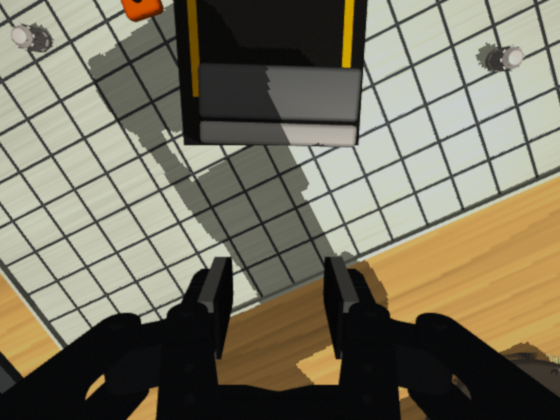

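The wrist view shows the box's top end at rows 66–145, columns 200–360, centred on the tool line and turned only about 0.04 rad, so the landing should stay inside the outline. Its lid face is about 32 mm ahead of the fingers. I'll lower the tips to about 20 mm below its top, then push.

```bash
python3 -m inch '[[0,0,0.03,0],[0,0,0.06,0],[0,0,0.085,0],[0,0,0.1,0],[0,0,0.108,0],[0,0,0.109,0],[0,0,0.109,0]]'
python3 -m inch '[[0.008,0,0,0],[0.016,0,0,0],[0.023,0,0,0],[0.028,0,0,0],[0.033,0,0,0],[0.038,0,0,0],[0.043,0,0,0],[0.048,0,0,0],[0.053,0,0,0]]'
python3 - <<'E'
from h import *
snap("scene","s4")
print(np.array(get_obs()["contact_force"]).round(1))
E
```

```text
clock: 11.33
position: [458.5, 114.2, 138.6]
orientation: [[0.886, -0.464, 0.0], [-0.464, -0.886, 0.0], [0.0, -0.0, -1.0]]
contact_force: [-0.1, 0.4, 0.9]
opening: 0.449
gripper_force: 0.0
clock: 12.08
position: [505.6, 89.4, 138.3]
orientation: [[0.886, -0.464, 0.0], [-0.464, -0.886, 0.0], [0.0, -0.0, -1.0]]
contact_force: [-0.9, -0.1, 1.5]
opening: 0.452
gripper_force: 0.3
[ 0.2 -1.1  0.3]
```

View pics/s4.png

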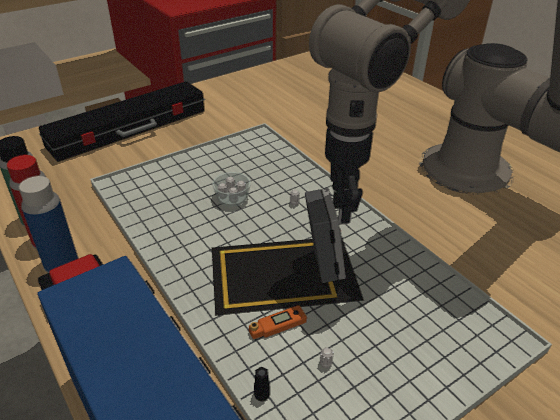

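The box is tipping about its lower edge with its top at (325,195), leaning roughly 0.2 rad with no sliding. I'll push on past balance, then draw back.

```bash
python3 -m inch '[[0.006,0,0,0],[0.012,0,0,0],[0.018,0,0,0],[0.024,0,0,0],[0.028,0,0,0],[0.03,0,0,0],[0.02,0,0,0],[0,0,-0.02,0],[-0.03,0,-0.05,0],[-0.05,0,-0.08,0],[-0.06,0,-0.11,0],[-0.06,0,-0.11,0],[-0.06,0,-0.11,0],[-0.06,0,-0.11,0],[-0.06,0,-0.11,0],[-0.06,0,-0.11,0]]'
python3 m.py w5
python3 - <<'E'
import cv2,numpy as np
a=cv2.imread("pics/topw5.png")[155:300,190:330];b=cv2.imread("pics/scenew5.png")[180:340,195:375]
a=cv2.resize(a,(400,414));b=cv2.resize(b,(400,414*400//466));b=cv2.copyMakeBorder(b,0,414-b.shape[0],0,0,cv2.BORDER_CONSTANT)
cv2.imwrite("pics/end.png",np.hstack([a,b]))
E
```

```text
clock: 13.47
position: [451.5, 117.2, 247.0]
orientation: [[0.886, -0.464, -0.003], [-0.464, -0.886, -0.0], [-0.002, 0.001, -1.0]]
contact_force: [-0.4, 0.3, -0.5]
opening: 0.452
gripper_force: 0.0
13.4667 [451.5 117.2 247. ] tool y ang -2.0534226135912883 [-0.4  0.3 -0.5]
wrist kit_foot 0.63 [278.2  61.5] [539.7  68.6] bay [-78.6  -9.5]
wrist kit_edge 0.67 [275.2  63. ] [539.9  71.7] bay [-80.   -6.7]
wrist gauge_tail 0.61 [149.7   8.4] [634.  151.1] bay [-33.4 107.3]
top kit_head 0.75 [276.5 194.9] [641.5  -0.8] bay [ 43.8 -23.9]
top kit_foot 0.77 [247.8 255.1] [530.8  72.3] bay [-88.2 -10.4]
top kit_edge 0.9 [248.5 250.5] [541.7  70.5] bay [-77.7  -6.9]
top gauge 0.62 [215.3 191.9] [687.1 150.5] bay [ 14.  131.4]
top gauge_nose 0.63 [220.7 172.8] [735.2 137.5] bay [ 62.6 142.2]
top gauge_tail 0.8 [213.2 212.4] [636.2 155.3] bay [-33.3 112. ]
scene kit_head 0.67 [236.8 263.8] [737.  111.7] bay [ 76.2 120.1]
scene gauge 0.84 [276.7 325.2] [684.5 146. ] bay [ 13.8 126.1]
scene gauge_nose 0.9 [251.7 335.5] [731.8 139.5] bay [ 58.7 142.3]
scene gauge_tail 0.77 [303.4 317.1] [635.7 158.3] bay [-35.1 114.5]
```

View pics/end.png

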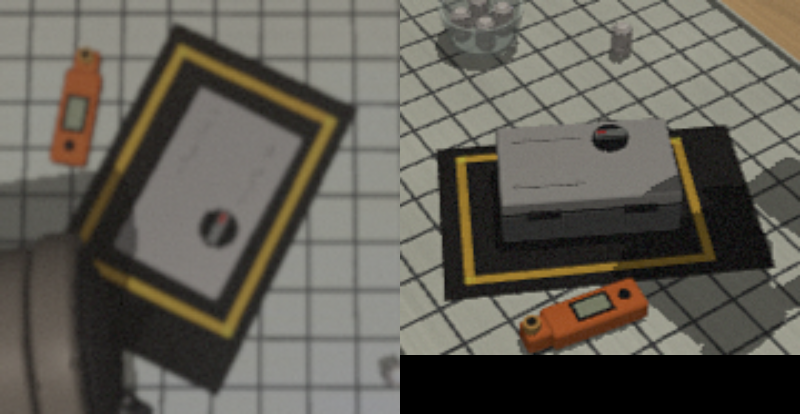

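View pics/w5.png

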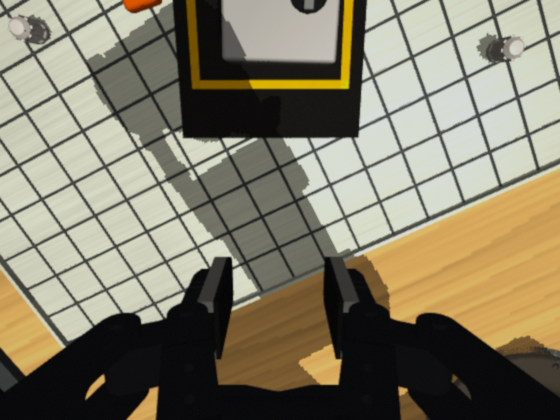

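The box lies flat, lid and latch up, wholly inside the yellow lines, with black mat showing on all sides. The gauge is outside on the deck, the loose nuts stand, and the arm is clear, so I'm handing in.

```bash
python3 -c "
from cell import *
print(job_done())"
```

```text
the job is handed in; nothing more can be done
None
```

I pushed the gauge out of the outline and toppled the box, which now lies flat inside it, lid and latch up; the other items were not touched, and I handed the job in at about 14 s.

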